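# Open the globe valve to its back stop and ease it off

### The job

Open the brass globe valve all the way: wind its red handwheel anticlockwise (seen from above) by the black revolving handle, going up with the wheel as it rises, until you feel it come up firmly against its internal stop, but do not force it there. Then ease the wheel back a little (something like an eighth of a turn), so that it no longer bears on the stop, and let go, leaving the valve open and the things around it undisturbed.

Things in the scene. Friction and masses are not known exactly. Their poses are not given: they have to be found in the camera images.
- valve: Brass globe valve on a grey foot plate 110 x 150 x 8 mm, fixed to the desk (it does not move); its pipe lies along its y axis. Origin under the plate's centre, z up; the wheel's axis is the vertical line through the origin. It may be turned up to 0.4 rad either way. A monitor on a stand, higher than the valve, is at the left rear of the desk.
- valve_bonnet: The upright brass neck of the valve, 27 to 40 mm across, fixed. Origin at the centre of its top face, 90 mm above the desk, z up. The stop that ends the opening is hidden inside it.
- valve_stem: Steel stem, 12 mm across, that rises straight up out of the neck without turning, 30 mm per turn of the wheel (4.8 mm per rad). Origin on the wheel's axis, level with the neck's top when the valve is shut; its height above valve_bonnet is the rise: 0 to 7 mm at the start. A hidden stop ends it somewhere between 22 and 36 mm; this cannot be seen, it must be felt.
- wheel_hub (a point): Centre of the red handwheel, on its axis, 25 mm above the stem's origin; rises with the stem. Rim: bar 12 mm thick, centre line 100 mm across, its top 6 mm above this point; hub top 9 mm above it. Moving the wheel takes about 2.5 N on the handle along its circle; 3 to 4 N more presses it firmly on the stop, 20 N more forces it. On the stop the push rises some 4 N per 0.1 rad of wheel.
- handle_mid (a point): Middle of the black upright revolving handle on the rim: a cylinder 20 mm across, from 24 mm below this point to 20 mm above it (rim top 26 mm below). It is 50 mm from the wheel's axis, goes round and up with the wheel and spins freely on its own pin, so the hand that grips it need not turn. The wheel stays where it is left; an eighth of a turn back clears the stop.
- spray_can: Bystander: white and blue spray can, 168 mm tall, 80 x 51 mm; origin under its centre.
- capacitor_a: Bystander: blue can capacitor, 35 mm across, 60 mm tall; origin under its centre.
- solder_reel: Bystander: reel of solder, 64 x 73 x 40 mm; origin under its centre.
- vinyl_tape: Bystander: roll of black tape, 62 mm across, 19 mm high; origin under its centre.

How it is judged:
On the way:
1. the valve has been wound up firmly against its hidden stop (stem pressing on the stop inside the neck with more than 25 N, which is 2.5 N on the handle beyond the turning friction) (contact force between valve_stem and valve_bonnet above 25 N), for 0.1 s.
At the end, for the whole second after the job is handed in: The stem no longer bears on the stop (under 1 N), its rise is still over 12 mm (valve open), and it is at rest (contact force between valve_stem and valve_bonnet below 1 N and z of valve_stem in the frame of valve_bonnet above 0.012 m and linear speed of valve_stem below 0.002 m/s); the robot touches nothing.
It fails at once if the valve was forced: the stem pressed on its stop with more than 210 N (about 20 N on the handle beyond the turning friction) (contact force between valve_stem and valve_bonnet above 210 N).
It fails at once if the spray can was knocked (moved more than 15 mm) (distance of spray_can from where it was at the start of the episode above 0.015 m).
It fails at once if the blue capacitor was knocked (moved more than 15 mm) (distance of capacitor_a from where it was at the start of the episode above 0.015 m).
It fails at once if the solder reel was knocked (moved more than 15 mm) (distance of solder_reel from where it was at the start of the episode above 0.015 m).
It fails at once if the tape roll was knocked (moved more than 15 mm) (distance of vinyl_tape from where it was at the start of the episode above 0.015 m).
It also fails if it takes over 64 s, if anything falls off the work surface, if the arm or the gripper's body presses on something with over 40 N, if the wrist force passes 120 N, or if a joint passes its speed limit or range.

### The arm

A 6-joint arm with a two-finger parallel gripper is mounted at the origin on a cart in front of the work surface, level with it; the furniture and walls round the work are solid. World frame = base frame: x ahead of the robot, y to its left, z up, the work surface at z = 0. Lengths are in m, angles in rad, forces in N, time in s.
With the tool pointing down it reaches from about 0.3 to 0.775 m from the base axis. Payload 14.6 kg.
Tool frame: the origin (TCP) lies at the centre of the arm's flange, where the gripper is bolted on; the fingertips stand 199 mm ahead of it and the grasp point (between the pads) lies ctrl.tcp_to_grasp ahead of it (ctrl.tcp_to_grasp is the distance from the TCP to the grasp point, in m); z points along the fingers, y is the line along which they close (so a half turn about z gives the same grasp; the last joint's range is limited). The gripper opens to 94 mm and grips with 3 to 60 N. Pads are 16 mm wide; open, the fingers measure 119 mm over their backs; the gripper's body (75 mm by 177 mm) begins 78 mm behind the grasp point.
Start: joints at [1.077, 0.3, 1.521, -0, 1.321, -0.067], TCP at [0.228, 0.501, 0.405] pointing down, gripper open.
Joint ranges: [-3.03, 3.03], [-0.79, 2.21], [0.23, 2.52], [-1.04, 4.18], [0, 3.07], [-2.55, 2.55]. Speed limits (rad/s): [2.22, 2.22, 2.57, 3.14, 3.14, 3.14].

### API

Orientations are given as [roll, pitch, yaw] about the fixed x, y, z axes, in that order (R = Rz(yaw) Ry(pitch) Rx(roll)).
In Python, from station import ctrl gives the robot as it stands. The module is installed in compiled form; this text tells all that it offers.
- The arm moves only by the shell command python3 -m jog 'ROWS' [OPENING] [FORCE]. ROWS is JSON, a list of rows, each a list of 6 numbers: the shift along the tool's x, y, z in cm, then the turn, a rotation vector about the tool's x, y, z in rad. In form: [[tx, ty, tz, ax, ay, az], ...]. A call has 1 to 8 rows; each row is the pose to reach, as a shift and turn from the pose commanded when the call began, along the tool's axes at that moment; what a row does not reach only later rows make up. A row lasts 1/10 s, in which the tool goes at most 50 mm and 8.59 degrees, less where a joint would pass 70% of its speed; a pose out of reach is approached as far as the arm can. A call with a gripper value outside its range is refused whole. OPENING is the opening in per cent of the stroke, from 0 (shut) to 100 (fully open), set as the call begins (- or left out, the last holds). The fingers move at their own pace and stop on an object; FORCE is the grip in N (left out, the last holds). Time passes only in rows, so rows that repeat a pose let the fingers close. It gives the time, the measured TCP pose, the force, the opening and the grip force at its end, in the units of the state.
- ctrl.get_obs(): the state, without advancing time (a new reading comes with each control period).
- ctrl.camera(name): name is "scene" or "top" or "wrist"; returns a dict with "img" (420x560x3 uint8, blue, green, red), "intrinsics" (3x3 intrinsics, pixels), "R" (3x3) and "t" (3): a world point X has camera coordinates R X + t. Camera axes: x right, y down, z forward; pixel columns grow to the right and rows downward; lengths in m; the calibration is good to about 2 mm. A picture is of the moment at which its call begins. There is no depth.
- ctrl.hand_in(): hands the job in; it is judged then, once.
The state is a dict: "time_s": time; "qpos": joint angles; "joint_vel": joint speeds; "tau": joint torques, N m; "ee_pos": TCP position; "eef_rot": TCP orientation; "force": force on the tool from outside, world axes, zero at the start; "moment": the same for the moment, N m; "grip_width": finger opening in m; "grip_force": force on a finger pad.
Only numpy, scipy, OpenCV 4.12 (cv2) and the standard library are available. Lean on these libraries where they do the work, as an engineer would, in place of code of your own. Each camera call takes 0.05 s, during which the arm holds its last target. There are 200 camera calls.

## Working session

There is one attempt and no reset: what is moved stays moved. The work goes in short steps, Python scripts to look and compute and a shell command to move; the robot and the scene stay as the last step left them, time stands still between calls to the robot, and variables do not carry over. Pictures are saved under pics/ and viewed, at most 10 in all, crops included, and the job is handed in when it is done.

```bash
mkdir -p pics; cat > h.py <<'E'
import numpy as np, cv2
from station import ctrl
def snap(n,f):
    c=ctrl.camera(n); cv2.imwrite('pics/'+f,c['img']); np.savez('pics/'+f+'.npz',K=c['intrinsics'],R=c['R'],t=c['t']); return c
def ray(f,u,v):
    d=np.load('pics/'+f+'.npz'); r=d['R'].T@np.linalg.solve(d['K'],[u,v,1.]); return -d['R'].T@d['t'],r
def atz(f,u,v,z):
    o,r=ray(f,u,v); return o+r*(z-o[2])/r[2]
def proj(f,X):
    d=np.load('pics/'+f+'.npz'); p=d['K']@(d['R']@np.array(X)+d['t']); return p[:2]/p[2]
def tri(a,b):
    o1,r1=a;o2,r2=b
    s=np.linalg.lstsq(np.c_[r1,-r2],o2-o1,rcond=None)[0]; p,q=o1+s[0]*r1,o2+s[1]*r2
    return (p+q)/2,np.linalg.norm(p-q)
E
python3 - <<'E'
from h import *
a=snap('scene','s1.png');b=snap('top','t1.png')
o=ctrl.get_obs();print({k:np.round(v,3) for k,v in o.items()},ctrl.tcp_to_grasp)
for c in(a,b):print(-c['R'].T@c['t'],c['R'].round(2).tolist())
E
```

```text
{'time_s': np.float64(0.1), 'qpos': array([ 1.077,  0.3  ,  1.522, -0.   ,  1.321, -0.067]), 'joint_vel': array([-0.001, -0.001, -0.004, -0.001,  0.001, -0.   ]), 'tau': array([-0.0000e+00, -5.3265e+01, -3.5328e+01,  7.1000e-02,  2.4000e-02,
       -0.0000e+00]), 'ee_pos': array([0.228, 0.501, 0.404]), 'eef_rot': array([-3.141, -0.   ,  2.715]), 'force': array([ 0.111, -0.49 ,  0.1  ]), 'moment': array([-0.   ,  0.05 ,  0.025]), 'grip_force': np.float64(0.0), 'grip_width': np.float64(0.094)} 0.1804
[-0.0539823  -0.7879467   0.52028487] [[0.74, -0.67, 0.01], [-0.26, -0.3, -0.92], [0.62, 0.68, -0.4]]
[ 0.43336588 -0.10345536  0.94694943] [[0.01, -1.0, -0.02], [-0.99, -0.01, -0.15], [0.15, 0.02, -0.99]]
```

View pics/s1.png

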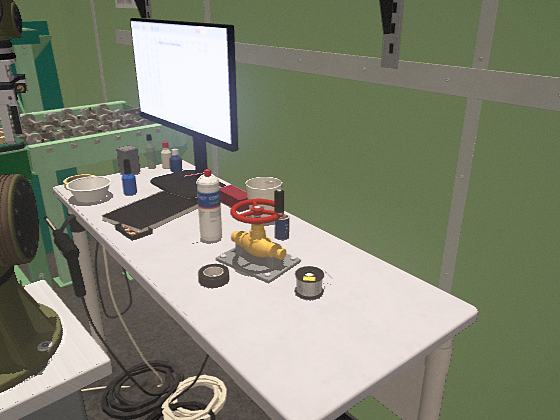

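View pics/t1.png

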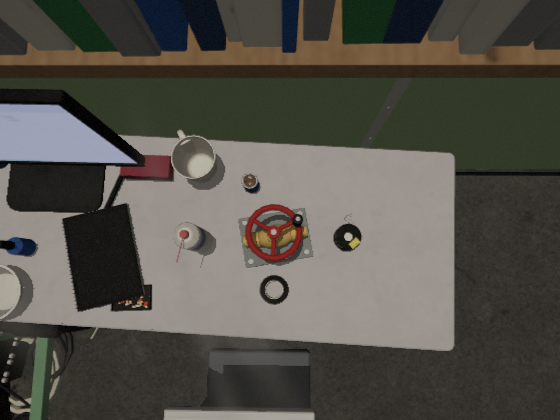

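The scene view shows the valve with its wheel at about (258,211) and the black handle at (279,203). In the top view the hub is at (274,233), the handle's top at (298,220), the capacitor at (250,183), the spray can at (190,237), the tape at (274,290) and the reel at (347,237). Next I'll enlarge both views.

```bash
python3 - <<'E'
from h import *
t=cv2.imread('pics/t1.png')[165:305,230:330];s=cv2.imread('pics/s1.png')[165:305,215:315]
cv2.imwrite('pics/c1.png',np.hstack([cv2.resize(x,None,fx=4,fy=4,interpolation=cv2.INTER_CUBIC) for x in(t,s)]))
E
```

```text
(no output)
```

View pics/c1.png

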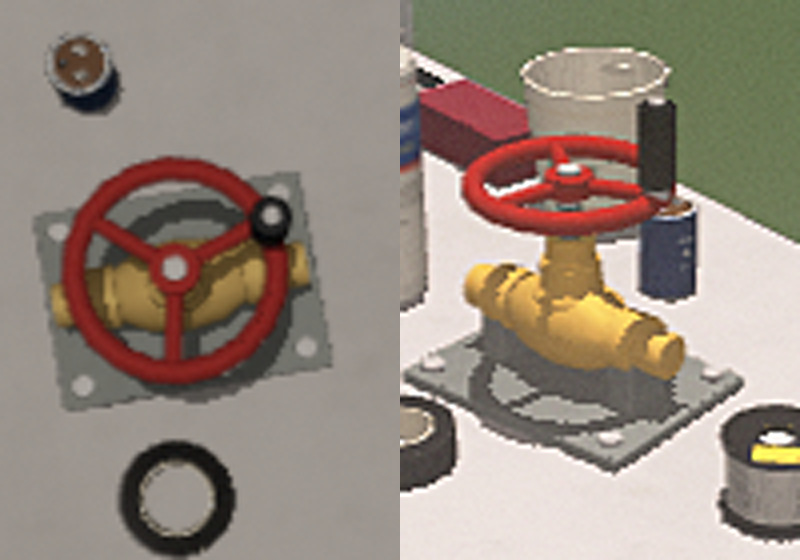

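The crops give full-image positions. Top view: hub top (273.5,231.8), handle top (297.8,218.8). Scene view: hub top (257.8,207.5), handle top (279.3,190.5), handle bottom (279,213).

```bash
python3 - <<'E'
from h import *
T='t1.png';S='s1.png'
P=[atz(T,230+u/4,165+v/4,.008) for u,v in((36,215),(298,173),(332,365),(66,410))]
print('plate',np.mean(P,0),[np.linalg.norm(P[i]-P[i-1]).round(3) for i in range(4)])
print('hubtop',tri(ray(T,273.5,231.8),ray(S,257.8,207.5)))
print('handletop',tri(ray(T,297.8,218.8),ray(S,279.3,190.5)))
for n,u,v,z in(('can',190,237,.1),('cap',250,181,.06),('reel',347,237,.04),('tape',274,290,.019)):print(n,atz(T,u,v,z).round(3))
for z in(.115,.125): 
  h=atz(T,273.5,231.8,z+.009);k=atz(T,297.8,218.8,z+.052);print(z,h,k,np.linalg.norm((h-k)[:2]),np.degrees(np.arctan2(*(k-h)[1::-1])),proj(S,h),proj(S,k))
E
```

```text
plate [ 0.51509506 -0.07375068  0.008     ] [np.float64(0.109), np.float64(0.148), np.float64(0.108), np.float64(0.148)]
hubtop (array([ 0.51648564, -0.07337131,  0.12440167]), np.float64(0.001289230142204674))
handletop (array([ 0.53580161, -0.11913029,  0.17051056]), np.float64(0.00024162072150472918))
can [0.507 0.095 0.1  ]
cap [ 0.631 -0.019  0.06 ]
reel [ 0.515 -0.226  0.04 ]
tape [ 0.401 -0.072  0.019]
0.115 [ 0.51600974 -0.07296859  0.124     ] [ 0.536169  -0.1191253  0.167    ] 0.05036703567355782 -66.4063725988779 [257.18761312 207.70667027] [279.37566606 192.11029161]
0.125 [ 0.5150055  -0.07333904  0.134     ] [ 0.53485093 -0.11892439  0.177     ] 0.04971785426719605 -66.47426390957007 [256.83441477 203.41200305] [278.81124021 187.53324854]
```

Hub axis is at about (0.516,-0.0735), hub z ≈ 0.1165 and the handle angle about -66°. Sizes and heights check out. I'll go over the handle now, turning to yaw π/2 so that tool x = +Y, y = +X and z = down.

```bash
python3 -m jog '[[-53.6,-43.7,0,0,0,1.144],[-53.6,-43.7,0,0,0,1.144],[-53.6,-43.7,0,0,0,1.144],[-53.6,-43.7,0,0,0,1.144],[-53.6,-43.7,0,0,0,1.144],[-53.6,-43.7,0,0,0,1.144],[-53.6,-43.7,0,0,0,1.144],[-53.6,-43.7,0,0,0,1.144]]' 100 30
```

```text
time_s: 0.9
ee_pos: [0.4056, 0.1402, 0.4047]
eef_rot: [3.141, -0.0, 1.565]
force: [0.5, 0.7, 0.3]
grip_width: 0.0938
grip_force: 0.0
```

```bash
python3 -m jog '[[-24,12,0,0,0,0],[-24,12,0,0,0,0],[-24,12,0,0,0,0],[-24,12,0,0,0,0],[-24,12,0,0,0,0],[-24,12,0,0,0,0],[-24,12,0,0,0,0],[-24,12,0,0,0,0]]'
python3 - <<'E'
from h import *
o=ctrl.get_obs();print(o['qpos'].round(3),o['ee_pos'])
snap('wrist','w1.png');snap('scene','s2.png')
for z in (.1685,.1225):print(proj('w1.png',[.536,-.119,z]))
E
```

```text
time_s: 1.7
ee_pos: [0.5251, -0.0975, 0.4042]
eef_rot: [-3.141, -0.0, 1.57]
force: [0.7, 0.5, -0.3]
grip_width: 0.0936
grip_force: 0.0
[-0.252  0.265  1.567  0.     1.311 -0.252] [ 0.52506182 -0.09749436  0.40420081]
[298.18743666 257.68990759]
[295.86453016 237.10171711]
```

View pics/w1.png

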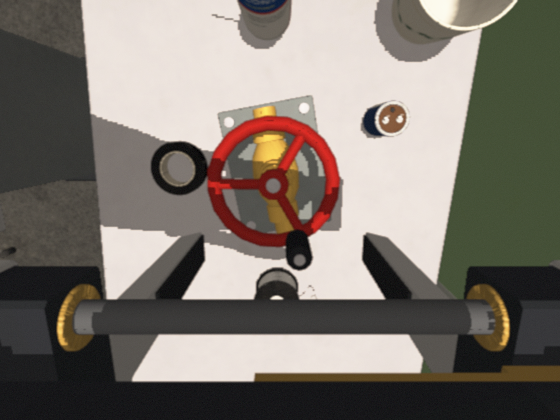

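The wrist view shows the handle's top at (299,259) and the hub at (273,184). The prediction for the handle's top was (298,258), so the estimate holds. Next I descend over the handle.

```bash
python3 -m jog '[[-2.2,1.1,0,0,0,0],[-2.2,1.1,2,0,0,0],[-2.2,1.1,4,0,0,0],[-2.2,1.1,6,0,0,0],[-2.2,1.1,7.1,0,0,0],[-2.2,1.1,7.1,0,0,0],[-2.2,1.1,7.1,0,0,0]]'
python3 - <<'E'
from h import *
print(atz('w1.png',273,184.5,.1255),atz('w1.png',299,259,.1685))
E
```

```text
time_s: 2.5
ee_pos: [0.5364, -0.1193, 0.3345]
eef_rot: [3.141, 0.0, 1.571]
force: [0.6, -0.6, 1.1]
grip_width: 0.0938
grip_force: 0.0
[ 0.51671988 -0.07264105  0.1255    ] [ 0.53659856 -0.12001182  0.1685    ]
```

```bash
python3 -m jog '[[0,0,0,0,0,0],[0,0,0,0,0,0],[0,0,0,0,0,0],[0,0,0,0,0,0],[0,0,0,0,0,0],[0,0,0,0,0,0],[0,0,0,0,0,0],[0,0,0,0,0,0]]' 0 30
```

```text
time_s: 3.3
ee_pos: [0.5363, -0.1198, 0.3336]
eef_rot: [-3.142, 0.0, 1.571]
force: [0.5, 0.3, 0.3]
grip_width: 0.0332
grip_force: 0.0
```

```bash
python3 -m jog '[[0,0,0,0,0,0],[0,0,0,0,0,0],[0,0,0,0,0,0],[0,0,0,0,0,0]]'
python3 - <<'E'
# rows for circle: C hub, start angle a0, step deg; tool x=+Y,y=+X,z=-Z (cm); rise 4.8mm/rad
import numpy as np
C=np.array([.5163,-.0732]);P=np.array([.5363,-.1197]);d=P-C
r=np.hypot(*d);a0=np.arctan2(d[1],d[0]);print(r,np.degrees(a0))
a0=np.radians(-66.7)
f=lambda a:np.array([5*np.sin(a),5*np.cos(a),-.477*(a-a0)])
for c in range(8):
  s=a0+np.radians(64*c)
  print(64*c,[(f(s+np.radians(8*k))-f(s)).round(2).tolist()+[0,0,0] for k in range(1,9)])
E
```

```text
time_s: 3.7
ee_pos: [0.5363, -0.1198, 0.3337]
eef_rot: [3.142, 0.0, 1.571]
force: [0.8, -0.3, 0.1]
grip_width: 0.0195
grip_force: 30.0
0.0506186724440695 -66.727095935918
0 [[0.32, 0.62, -0.07, 0, 0, 0], [0.72, 1.19, -0.13, 0, 0, 0], [1.2, 1.7, -0.2, 0, 0, 0], [1.75, 2.13, -0.27, 0, 0, 0], [2.35, 2.49, -0.33, 0, 0, 0], [2.99, 2.76, -0.4, 0, 0, 0], [3.66, 2.94, -0.47, 0, 0, 0], [4.36, 3.02, -0.53, 0, 0, 0]]
64 [[0.7, -0.02, -0.07, 0, 0, 0], [1.39, -0.13, -0.13, 0, 0, 0], [2.05, -0.34, -0.2, 0, 0, 0], [2.68, -0.63, -0.27, 0, 0, 0], [3.27, -1.02, -0.33, 0, 0, 0], [3.79, -1.48, -0.4, 0, 0, 0], [4.24, -2.01, -0.47, 0, 0, 0], [4.62, -2.59, -0.53, 0, 0, 0]]
128 [[0.29, -0.63, -0.07, 0, 0, 0], [0.49, -1.3, -0.13, 0, 0, 0], [0.6, -1.99, -0.2, 0, 0, 0], [0.61, -2.69, -0.27, 0, 0, 0], [0.52, -3.38, -0.33, 0, 0, 0], [0.33, -4.05, -0.4, 0, 0, 0], [0.06, -4.69, -0.47, 0, 0, 0], [-0.31, -5.29, -0.53, 0, 0, 0]]
192 [[-0.44, -0.54, -0.07, 0, 0, 0], [-0.95, -1.01, -0.13, 0, 0, 0], [-1.53, -1.41, -0.2, 0, 0, 0], [-2.15, -1.72, -0.27, 0, 0, 0], [-2.81, -1.95, -0.33, 0, 0, 0], [-3.5, -2.08, -0.4, 0, 0, 0
[... 351 characters left out ...]
 [-0.21, 1.38, -0.13, 0, 0, 0], [-0.17, 2.07, -0.2, 0, 0, 0], [-0.03, 2.76, -0.27, 0, 0, 0], [0.2, 3.41, -0.33, 0, 0, 0], [0.52, 4.03, -0.4, 0, 0, 0], [0.92, 4.6, -0.47, 0, 0, 0], [1.4, 5.11, -0.53, 0, 0, 0]]
384 [[0.54, 0.44, -0.07, 0, 0, 0], [1.14, 0.79, -0.13, 0, 0, 0], [1.79, 1.06, -0.2, 0, 0, 0], [2.46, 1.24, -0.27, 0, 0, 0], [3.16, 1.32, -0.33, 0, 0, 0], [3.85, 1.3, -0.4, 0, 0, 0], [4.54, 1.19, -0.47, 0, 0, 0], [5.21, 0.98, -0.53, 0, 0, 0]]
448 [[0.63, -0.3, -0.07, 0, 0, 0], [1.21, -0.68, -0.13, 0, 0, 0], [1.74, -1.14, -0.2, 0, 0, 0], [2.19, -1.67, -0.27, 0, 0, 0], [2.57, -2.26, -0.33, 0, 0, 0], [2.86, -2.89, -0.4, 0, 0, 0], [3.06, -3.56, -0.47, 0, 0, 0], [3.17, -4.25, -0.53, 0, 0, 0]]
```

The grip is good (19.5 mm, 30 N). I'll wind the first 64°.

```bash
python3 -m jog '[[0.32,0.62,-0.07,0,0,0],[0.72,1.19,-0.13,0,0,0],[1.2,1.7,-0.2,0,0,0],[1.75,2.13,-0.27,0,0,0],[2.35,2.49,-0.33,0,0,0],[2.99,2.76,-0.4,0,0,0],[3.66,2.94,-0.47,0,0,0],[4.36,3.02,-0.53,0,0,0]]'
```

```text
time_s: 4.5
ee_pos: [0.5666, -0.0756, 0.339]
eef_rot: [-3.141, 0.0, 1.571]
force: [-3.7, -2.2, -0.1]
grip_width: 0.0197
grip_force: 30.0
```

```bash
python3 -m jog '[[0.7,-0.04,-0.07,0,0,0],[1.39,-0.17,-0.13,0,0,0],[2.05,-0.38,-0.2,0,0,0],[2.68,-0.68,-0.27,0,0,0],[3.25,-1.05,-0.33,0,0,0],[3.77,-1.5,-0.4,0,0,0],[4.22,-2.01,-0.47,0,0,0],[4.6,-2.59,-0.53,0,0,0]]'
```

```text
time_s: 5.3
ee_pos: [0.5401, -0.0298, 0.3444]
eef_rot: [3.141, 0.0, 1.571]
force: [2.4, -4.5, -1.4]
grip_width: 0.0197
grip_force: 30.0
```

```bash
python3 -m jog '[[0.28,-0.62,-0.07,0,0,0],[0.46,-1.28,-0.13,0,0,0],[0.56,-1.97,-0.2,0,0,0],[0.56,-2.67,-0.27,0,0,0],[0.47,-3.36,-0.33,0,0,0],[0.28,-4.03,-0.4,0,0,0],[0.0,-4.67,-0.47,0,0,0],[-0.36,-5.27,-0.53,0,0,0]]'
```

```text
time_s: 6.1
ee_pos: [0.4872, -0.0337, 0.3497]
eef_rot: [-3.141, -0.001, 1.571]
force: [2.1, 4.1, 1.8]
grip_width: 0.0196
grip_force: 30.0
```

```bash
python3 -m jog '[[-0.44,-0.54,-0.07,0,0,0],[-0.95,-1.01,-0.13,0,0,0],[-1.53,-1.41,-0.2,0,0,0],[-2.15,-1.72,-0.27,0,0,0],[-2.81,-1.95,-0.33,0,0,0],[-3.15,-2.03,-0.36,0,0,0],[-3.5,-2.08,-0.4,0,0,0],[-3.5,-2.08,-0.4,0,0,0]]'
python3 - <<'E'
import numpy as np
f=lambda a:np.array([5*np.sin(a),5*np.cos(a),-.477*a])
for c in range(8):
  s=np.radians(-66.7+240+28*c)
  print(240+28*c,[(f(s+np.radians(4*k))-f(s)).round(2).tolist() for k in range(1,8)])
E
```

```text
time_s: 6.9
ee_pos: [0.4668, -0.0693, 0.3536]
eef_rot: [-3.141, 0.0, 1.57]
force: [-4.6, 1.9, 6.0]
grip_width: 0.0193
grip_force: 30.0
240 [[-0.35, -0.03, -0.03], [-0.7, -0.03, -0.07], [-1.05, -0.01, -0.1], [-1.39, 0.03, -0.13], [-1.73, 0.1, -0.17], [-2.07, 0.19, -0.2], [-2.4, 0.31, -0.23]]
268 [[-0.32, 0.14, -0.03], [-0.63, 0.3, -0.07], [-0.93, 0.48, -0.1], [-1.21, 0.68, -0.13], [-1.48, 0.9, -0.17], [-1.74, 1.14, -0.2], [-1.97, 1.4, -0.23]]
296 [[-0.22, 0.27, -0.03], [-0.42, 0.56, -0.07], [-0.6, 0.86, -0.1], [-0.75, 1.17, -0.13], [-0.89, 1.49, -0.17], [-1.0, 1.82, -0.2], [-1.09, 2.16, -0.23]]
324 [[-0.06, 0.34, -0.03], [-0.11, 0.69, -0.07], [-0.12, 1.04, -0.1], [-0.11, 1.39, -0.13], [-0.08, 1.73, -0.17], [-0.03, 2.08, -0.2], [0.05, 2.42, -0.23]]
352 [[0.1, 0.33, -0.03], [0.23, 0.66, -0.07], [0.38, 0.97, -0.1], [0.55, 1.28, -0.13], [0.74, 1.57, -0.17], [0.95, 1.85, -0.2], [1.18, 2.11, -0.23]]
380 [[0.25, 0.25, -0.03], [0.51, 0.47, -0.07], [0.79, 0.68, -0.1], [1.09, 0.87, -0.13], [1.39, 1.04, -0.17], [1.71, 1.18, -0.2], [2.04, 1.31, -0.23]]
408 [[0.33, 0.1, -0.03], [0.67, 0.18, -0.07], [1.02, 0.23, -0.1], [1.37, 0.26, -0.13], [1.72, 0.26, -0.17], [2.06, 0.24, -0.2], [2.41, 0.2, -0.23]]
436 [[0.34, -0.07, -0.03], [0.68, -0.16, -0.07], [1.01, -0.28, -0.1], [1.33, -0.41, -0.13], [1.64, -0.57, -0.17], [1.94, -0.76, -0.2], [2.22, -0.96, -0.23]]
```

Resistance is still only friction, about 2 N. There's a radial bias towards -X, so I'm trimming the centre 1 mm that way and winding more slowly from here.

```bash
python3 -m jog '[[-0.35,-0.1,-0.05,0,0,0],[-0.7,-0.13,-0.1,0,0,0],[-1.05,-0.11,-0.13,0,0,0],[-1.39,-0.07,-0.17,0,0,0],[-1.39,-0.07,-0.17,0,0,0]]'
```

```text
time_s: 7.4
ee_pos: [0.4667, -0.0832, 0.3551]
eef_rot: [3.14, 0.0, 1.57]
force: [6.6, 2.1, -2.2]
grip_width: 0.0195
grip_force: 30.0
```

```bash
python3 -m jog '[[-0.34,0.07,-0.04,0,0,0],[-0.68,0.16,-0.07,0,0,0],[-1.01,0.28,-0.1,0,0,0],[-1.33,0.42,-0.14,0,0,0],[-1.33,0.42,-0.14,0,0,0]]'
```

```text
time_s: 7.9
ee_pos: [0.4709, -0.096, 0.3561]
eef_rot: [3.141, -0.002, 1.571]
force: [7.1, 7.4, -4.7]
grip_width: 0.0194
grip_force: 30.0
```

```bash
python3 -m jog '[[-0.27,0.23,0,0,0,0],[-0.57,0.41,-0.03,0,0,0],[-0.85,0.61,-0.06,0,0,0],[-1.12,0.83,-0.1,0,0,0],[-1.12,0.83,-0.1,0,0,0]]'; python3 - <<'E'
from h import *
o=ctrl.get_obs();d=o['ee_pos'][:2]-[.516,-.0732];r=np.hypot(*d);e=d/r;F=o['force'][:2]
print(r,np.degrees(np.arctan2(d[1],d[0]))%360,'Fr',F@e,'Ft',F@[-e[1],e[0]])
E
```

```text
time_s: 8.4
ee_pos: [0.4784, -0.1066, 0.3565]
eef_rot: [-3.137, -0.004, 1.571]
force: [-7.0, 14.3, 1.8]
grip_width: 0.0197
grip_force: 30.0
0.05028232353553237 221.62145940927996 Fr -4.231938136606625 Ft -15.336345543137309
```

The tangential force has jumped to 15 N, so the wheel is on the stop. I'll ease back 4° to check that the force follows the stop's slope.

```bash
cat > ft.py <<'E'
from h import *
o=ctrl.get_obs();d=o['ee_pos'][:2]-[.516,-.0732];r=np.hypot(*d);e=d/r;F=o['force'][:2]
print('r',r,'ang',np.degrees(np.arctan2(d[1],d[0]))%360,'Fr',F@e,'Ft',F@[-e[1],e[0]])
E
python3 -m jog '[[0.27,-0.22,0.03,0,0,0],[0.27,-0.22,0.03,0,0,0]]';python3 ft.py
```

```text
time_s: 8.6
ee_pos: [0.4762, -0.1039, 0.3565]
eef_rot: [-3.139, -0.003, 1.571]
force: [-3.6, 11.8, -0.2]
grip_width: 0.0193
grip_force: 30.0
r 0.050223694662677294 ang 217.6263345003633 Fr -4.325487709726892 Ft -11.546044813487452
```

```bash
python3 -m jog '[[0.43,-0.30,0.05,0,0,0],[0.89,-0.54,0.1,0,0,0],[0.89,-0.54,0.1,0,0,0]]';python3 ft.py
```

```text
time_s: 8.9
ee_pos: [0.4711, -0.0953, 0.3561]
eef_rot: [-3.141, -0.0, 1.571]
force: [0.0, 6.0, -0.6]
grip_width: 0.0193
grip_force: 30.0
r 0.050084561523122746 ang 206.22171487443165 Fr -2.672499685486593 Ft -5.369631023669338
```

```bash
python3 -m jog '[[0.33,-0.13,0.03,0,0,0],[0.65,-0.25,0.07,0,0,0],[0.65,-0.25,0.07,0,0,0]]';python3 ft.py;python3 -m jog '[[0.34,-0.09,0.03,0,0,0],[0.68,-0.16,0.07,0,0,0],[0.68,-0.16,0.07,0,0,0]]';python3 ft.py
```

```text
time_s: 9.2
ee_pos: [0.4687, -0.0891, 0.3557]
eef_rot: [3.141, 0.001, 1.571]
force: [-0.4, -0.4, 0.5]
grip_width: 0.0193
grip_force: 30.0
r 0.04990910286591663 ang 198.5690368239259 Fr 0.48736690166575075 Ft 0.2412927444760949
time_s: 9.5
ee_pos: [0.467, -0.082, 0.355]
eef_rot: [-3.141, 0.0, 1.571]
force: [-1.1, 0.2, 1.3]
grip_width: 0.0191
grip_force: 30.0
r 0.049731991219660356 ang 190.14906800909037 Fr 1.0230068599219808 Ft -0.43235563620710754
```

```bash
python3 -m jog '[[0.35,-0.04,0.03,0,0,0],[0.69,-0.06,0.07,0,0,0],[1.04,-0.06,0.1,0,0,0],[1.39,-0.03,0.13,0,0,0]]';python3 ft.py;python3 -m jog '[[0.35,0.05,0.03,0,0,0],[0.69,0.13,0.07,0,0,0],[1.02,0.23,0.1,0,0,0]]';python3 ft.py
```

```text
time_s: 9.9
ee_pos: [0.4668, -0.068, 0.3536]
eef_rot: [-3.141, -0.0, 1.571]
force: [-3.0, -1.9, 3.3]
grip_width: 0.0194
grip_force: 30.0
r 0.04948537908049772 ang 173.98842584876024 Fr 2.758807081151087 Ft 2.164511106426819
time_s: 10.2
ee_pos: [0.4692, -0.0578, 0.3526]
eef_rot: [-3.141, -0.0, 1.571]
force: [-4.2, -0.3, 3.4]
grip_width: 0.0195
grip_force: 30.0
r 0.0492963029337097 ang 161.78710169635525 Fr 3.9074582693930804 Ft 1.636877110896275
```

The wheel is free of the stop: Ft has reversed to about +2 N of plain friction. Next I release and lift away.

```bash
python3 -m jog '[[0,0,0,0,0,0],[0,0,0,0,0,0],[0,0,0,0,0,0],[0,0,0,0,0,0],[0,0,0,0,0,0],[0,0,0,0,0,0]]' 60
python3 -m jog '[[0,0,-1,0,0,0],[0,0,-3,0,0,0],[0,0,-6,0,0,0],[0,0,-9,0,0,0],[0,0,-11,0,0,0],[0,0,-11,0,0,0],[0,0,-11,0,0,0]]'
python3 - <<'E'
from h import *
snap('scene','s3.png');snap('wrist','w3.png')
s=cv2.imread('pics/s3.png')[150:300,180:330];w=cv2.imread('pics/w3.png')
cv2.imwrite('pics/c3.png',np.hstack([cv2.resize(s,(400,400)),cv2.resize(w,(400,300))[[*range(300)]+[299]*100]]))
for r in range(15,40,3):
  print(r,proj('s3.png',[.516,-.0735,.124+r/1000]))
E
```

```text
time_s: 10.8
ee_pos: [0.4691, -0.0582, 0.3526]
eef_rot: [3.142, 0.0, 1.571]
force: [-0.3, -0.6, 0.6]
grip_width: 0.0558
grip_force: 0.0
time_s: 11.5
ee_pos: [0.469, -0.0581, 0.4626]
eef_rot: [3.141, 0.0, 1.571]
force: [-0.6, 0.5, -0.2]
grip_width: 0.0566
grip_force: 0.0
15 [257.21893811 201.05919152]
18 [257.19320967 199.70425845]
21 [257.16741899 198.34604793]
24 [257.14156585 196.98454803]
27 [257.11565002 195.61974681]
30 [257.08967128 194.25163223]
33 [257.06362939 192.88019222]
36 [257.03752412 191.50541464]
39 [257.01135525 190.12728729]
```

View pics/c3.png

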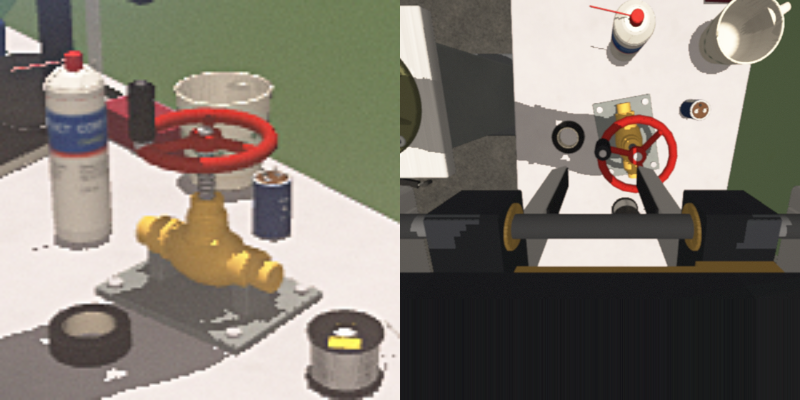

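The picture shows the wheel well up, with the hub top at scene pixel (257,197.6), a rise of about 21 mm. The handle stands free and the can, capacitor, reel and tape are undisturbed, so I'm handing in.

```bash
python3 -c "
from station import ctrl
print(ctrl.hand_in())"
```

```text
the job is handed in; nothing more can be done
None
```

The valve is open and handed in: I wound it up against its stop (about 15 N on the handle at most), eased it back about 60°, somewhat more than an eighth of a turn, and let go with the stem about 21 mm up and the bystanders undisturbed in the last picture; no verdict was returned.

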